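# Stand a slumped canvas back on its table easel and lower the holder

### The job

The blank canvas has slumped forward off its table easel and its top hangs over the paint can in front. Push it back up with the fingertips, its foot staying in the ledge, until it leans flat against the mast; then push the sliding top holder down the mast until it sits snugly on the canvas's upper edge. Push only: do not pick anything up, and leave the can and the other things around the easel where they are.

Things in the scene. Friction and masses are not known exactly. Their poses are not given: they have to be found in the camera images.
- easel: wooden table easel, fixed. Origin on the table under the seat; +x points level from the canvas side to the rear, +y along the ledge, +z up. Mast 45 mm wide (y), 22 mm thick, 315 mm long above the seat, leaning to the rear 15 degrees (0.262 rad) from vertical. Base runners at y = +-115 mm, 28 mm high, x = -45 to 190 mm; a rear prop joins mast and base.
- easel_seat (a point): seat: middle of the line where the ledge floor meets the mast's front face, 50 mm above the table; axes as the easel's. The ledge is 300 mm long (y) and square to the mast: floor 36 mm deep forward of the mast face, then a lip 8 mm thick standing 11 mm above the floor; at the back a rail flush with the mast face stands 26 mm above the floor.
- canvas: blank stretched canvas, loose, 250 mm wide (its y), 200 mm high (its z, foot to top), 18 mm thick (its x, pointing out of its wooden back; white face at -x), 0.27 to 0.45 kg; origin at canvas_foot. At the start it leans about 48 degrees from vertical to the easel's -x, face down on the can's rear rim. Past vertical it falls back on the mast and stays by its weight.
- canvas_top (a point): middle of the canvas's upper edge, half-way through its thickness; axes as the canvas. In the easel's frame (x, z): at the start about (-149, 193) mm; with the canvas leaning flat against the mast (43, 246) mm.
- canvas_foot (a point): middle of the canvas's lower edge, half-way through its thickness; same axes. In the easel's frame (x, z): at the start about (-1, 59) mm; with the canvas flat against the mast and down in the ledge (-9, 52) mm.
- holder (a joint): slide of the easel's top canvas holder along the mast, in m, growing as it goes down: at 0 it is 65 mm above the upper edge of a seated canvas, at 0.065 it rests on that edge. Starts between 0 and 0.03, stays where it is left (about 3 N of friction).
- holder_top (a point): middle of the flat top of the holder's head, the place to push; 18 mm in front of the mast face. The head is a block 36 mm deep, 64 mm wide, 22 mm thick, square to the mast, with a lip 11 mm thick hanging 11 mm below its front edge to hook over the canvas (25 mm between lip and mast). The mast goes on above, behind it. Axes: z up along the mast, which is the line it slides on; y along the ledge.
- can: closed metal paint can with white sides, 100 mm across, 135 mm high, upright, loose, 0.98 kg; origin at the middle of its underside. It stands in front of the easel (148 mm before the seat) and props the slumped canvas.
- tub: white plastic tub with a blue band and a lid, 108 mm across the lid, 105 mm high, upright beside the easel; origin under its middle
- brush_jar: glass jar 76 mm across, 110 mm high, with four brushes rising to about 205 mm, upright beside the easel; origin under its middle
- tube_long: white paint tube lying flat, 150 mm long, 38 mm wide, 20 mm high, in front of the easel to one side of the can; origin near its middle on the table, x along the tube to the cap
- tube_dark: brown paint tube, same size and kind, lying on the other side of the can

How it is judged:
On the way, in this order (a step that is already met when the one before it is completed fails the run):
1. the canvas leans flat against the mast, foot in the ledge (x of canvas_top in the frame of easel between 0.035 and 0.052 m and x of canvas_foot in the frame of easel above -0.018 m and z of canvas_foot in the frame of easel between 0.045 and 0.06 m and angle between the y axis of canvas_top and the y axis of easel, either way round below 0.07 rad), for 0.3 s.
2. the holder is down on the canvas's upper edge (all of step 1 and value of joint holder between 0.061 and 0.069 m), for 0.3 s.
At the end, for the whole second after the job is handed in: Canvas at rest, leaning flat on the mast (upper edge within 8 mm of its place), foot down on the ledge floor within 8 mm, square to the easel within 4 degrees; holder on its upper edge (gap under 4 mm); can, tub, jar and tubes within 30 mm of where they stood (all of step 2 and linear speed of canvas below 0.02 m/s and angular speed of canvas below 0.1 rad/s and velocity of joint holder below 0.01 m/s and distance of each of can, tub, brush_jar, tube_long, tube_dark from where it was at the start of the episode below 0.03 m); the robot touches nothing.
It fails at once if the canvas is lifted (its foot rises more than 20 mm above the ledge's seat) or its foot is dragged off the ledge (z of canvas_foot in the frame of easel above 0.072 m or x of canvas_foot in the frame of easel below -0.05 m or y of canvas_foot in the frame of easel above 0.07 m or y of canvas_foot in the frame of easel below -0.07 m).
It fails at once if the paint can is tipped, pushed more than 30 mm or lifted (distance of can from where it was at the start of the episode above 0.03 m or angle between can's own z axis and vertical above 0.3 rad).
It fails at once if the tub, the brush jar or a paint tube is moved more than 30 mm or knocked over (distance of any of tub, brush_jar, tube_long, tube_dark from where it was at the start of the episode above 0.03 m or angle between any of tub, brush_jar's own z axis and vertical above 0.4 rad).
It also fails if it takes over 58 s, if anything falls off the work surface, if the arm or the gripper's body presses on something with over 40 N, if the wrist force passes 120 N, or if a joint passes its speed limit or range.

### The arm

A 6-joint arm with a two-finger parallel gripper is mounted at the origin on the work surface. World frame = base frame: x ahead of the robot, y to its left, z up, the work surface at z = 0. Lengths are in m, angles in rad, forces in N, time in s.
With the tool pointing down it reaches from about 0.3 to 0.95 m from the base axis. Payload 3.1 kg.
Tool frame: the origin (TCP) lies at the very end of the fingers, on their centre line; the grasp point (between the pads) lies 19 mm behind it (robot.hold_point_z is the distance from the TCP to the grasp point, in m); z points along the fingers, y is the direction in which the jaws open and shut (so a half turn about z gives the same grasp; the last joint's range is limited). The gripper opens to 85 mm and grips with 20 to 120 N. Pads are 22 mm wide; open, the fingers measure 114 mm over their backs; the gripper's body (76 mm by 85 mm) begins 54 mm behind the grasp point. The pads swing forward as they close: fully open they stand 13 mm farther back than shut.
Start: joints at [1.173, 0.308, 1.634, -0, 1.2, -0.07], TCP at [0.201, 0.592, 0.207] pointing down, gripper open.
Joint ranges: [-3.06, 3.06], [-0.79, 1.96], [0.05, 2.63], [-1.19, 4.34], [0.05, 2.64], [-2.94, 2.94]. Speed limits (rad/s): [2.79, 2.79, 3.14, 3.14, 3.14, 3.14].

### API

Orientations are given as [roll, pitch, yaw] about the fixed x, y, z axes, in that order (R = Rz(yaw) Ry(pitch) Rx(roll)).
In Python, from bench import sensors, viewer, hand_in, robot gives the robot as it stands.
- The arm moves only by the tool servo_tool, never from a script. Its argument "commands" is text: rows parted by semicolons, each of 5 numbers parted by spaces: the opening, from -1 (shut) to 1 (fully open), then the shift along the tool's x, y, z in units of 50 mm (1.0 is 50 mm), then the turn about the tool's z in units of 8 degrees (1.0 is 8 degrees). In form: grip x y z twist; .... A call has 1 to 12 rows; each row shifts and turns the pose as measured when the row begins, along the tool's axes as they then stand; what a row does not reach is not made up. A row lasts 1/10 s, in which the tool goes at most 50 mm and 8.59 degrees, less where a joint would pass 70% of its speed; a pose out of reach is approached as far as the arm can. A call is refused whole if a number of a shift passes 1 or a number of a turn 1, either way. A call with a gripper value outside its range is refused whole. The fingers move at their own pace and stop on an object; the grip force is fixed at half the most. Time passes only in rows, so rows that do not move let the fingers close. It gives the time, the measured TCP pose, the force and the opening at its end, in the units of the state.
- sensors.get_state(): the state, without advancing time (a new reading comes with each control period).
- viewer.grab_frame(name): name is "scene" or "top" or "wrist"; returns (picture, depth): 480x640x3 uint8, blue, green, red; 480x640 float32, m along the optical axis (not along the pixel's ray), 0 where there is no reading.
- viewer.get_calibration(name): a dict with "intrinsics" (3x3 intrinsics, pixels), "camera_from_world" (4x4, takes a point from world to camera coordinates). Camera axes: x right, y down, z forward; pixel columns grow to the right and rows downward; lengths in m; the calibration is good to about 2 mm. The wrist camera is an equidistant fisheye: a pixel r from the principal point sees the ray r / f radians off the axis. A picture is of the moment at which its call begins: read the wrist's pose just before it. get_calibration takes no time and is no camera call; for the wrist camera it gives the pose at the moment of the call.
- hand_in(): hands the job in, once; it reports no verdict.
The state is a dict: "clock": time; "q": joint angles; "qvel": joint speeds; "joint_torque": joint torques, N m; "ee_pos": TCP position; "tcp_rot": TCP orientation; "ft_force": force on the tool from outside, world axes, zero at the start; "wrist_torque": the same for the moment, N m; "gripper_width": finger opening in m.
Only numpy, scipy, OpenCV 4.12 (cv2) and the standard library are available. Lean on these libraries where they do the work, as an engineer would, in place of code of your own. Each camera call takes 0.05 s, during which the arm holds its last target. There are 200 camera calls.

## Working session

There is one attempt and no reset: what is moved stays moved. The work goes in short steps, Python scripts to look and compute and a tool call to move; the robot and the scene stay as the last step left them, time stands still between calls to the robot, and variables do not carry over. Pictures are saved under pics/ and viewed, about 8 in all and at most 12, crops included, and the job is handed in when it is done.

Besides the shell and the picture viewer there is one more tool, called after ">>>" as name(argument=value, ...) on one line, values as JSON. servo_tool: Moves the arm, as the interface text tells. Its arguments: {"type":"object","properties":{"commands":{"type":"string"}},"required":["commands"]}

```bash
ls; mkdir -p pics
python3 - <<'E'
from bench import sensors, viewer
import cv2,numpy as np
print(sensors.get_state())
for n in("scene","top"):
    im,d=viewer.grab_frame(n);cv2.imwrite(f"pics/{n}0.png",im);np.save(f"pics/{n}0.npy",d)
    c=viewer.get_calibration(n);print(n,c)
E
```

```text
pics
{'clock': 0.0, 'q': array([ 1.17328366e+00,  3.08990033e-01,  1.63519292e+00,  5.46386038e-05,
        1.19965939e+00, -6.97103076e-02]), 'qvel': array([ 0.0004695 , -0.00110536,  0.00043075,  0.0010451 , -0.00180996,
       -0.00114927]), 'joint_torque': array([ 7.79782067e-05, -4.15250266e+01, -2.76673257e+01, -1.76080921e-04,
        1.01503311e-02, -8.27396008e-06]), 'ee_pos': array([0.20090756, 0.59091726, 0.2060534 ]), 'tcp_rot': array([-3.13935197e+00, -2.07449749e-04,  2.81377019e+00]), 'ft_force': array([-0.28418689,  0.28990783,  0.18271213]), 'wrist_torque': array([-0.01421005,  0.00359126,  0.03547953]), 'gripper_width': 0.085287039556432}
scene {'intrinsics': array([[497.51734617,   0.        , 321.70705197],
       [  0.        , 497.51734617, 235.0379758 ],
       [  0.        ,   0.        ,   1.        ]]), 'camera_from_world': array([[-0.46426352,  0.88560737,  0.01260841,  0.21556372],
       [ 0.53119343,  0.28980321, -0.79614549, -0.15735555],
       [-0.70872627, -0.3629238 , -0.60497387,  1.62356277],
       [ 0.        ,  0.        ,  0.        ,  1.        ]])}
top {'intrinsics': array([[548.75126792,   0.        , 317.78702093],
       [  0.        , 548.75126792, 241.44926782],
       [  0.        ,   0.        ,   1.        ]]), 'camera_from_world': array([[-0.00949852, -0.9995003 ,  0.03014835,  0.03375748],
       [-0.99245369,  0.00573696, -0.12248575,  0.61108041],
       [ 0.12225158, -0.03108428, -0.99201226,  1.1009173 ],
       [ 0.        ,  0.        ,  0.        ,  1.        ]])}
```

View pics/scene0.png

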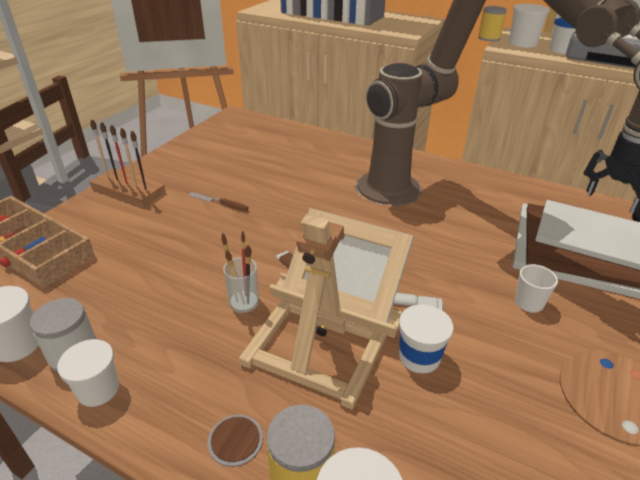

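View pics/top0.png

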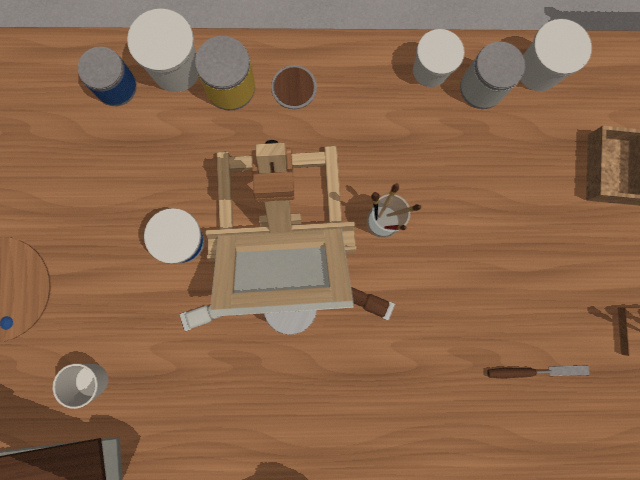

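The easel's rear faces away from the robot. The canvas slumps toward the robot onto the can, whose grey-white disc is at about (290,312) in the top view. The canvas spans (210,312) to (352,305), the holder is at about (272,180), the tub at (173,236), the jar at (388,215), and the tubes' ends at (197,317) and (375,303). Next I'll measure positions from depth.

```bash
cat > h.py <<'E'
import numpy as np,cv2
from bench import viewer,sensors
def cloud(n,d):
    c=viewer.get_calibration(n);K=c["intrinsics"];T=np.linalg.inv(c["camera_from_world"])
    v,u=np.mgrid[:480,:640]
    P=np.stack([(u-K[0,2])/K[0,0]*d,(v-K[1,2])/K[1,1]*d,d],-1)
    return P@T[:3,:3].T+T[:3,3]
E
python3 - <<'E'
from h import *
np.set_printoptions(precision=4,suppress=True)
im=cv2.imread("pics/top0.png");d=np.load("pics/top0.npy");P=cloud("top",d)
for u,v in [(215,248),(350,240),(225,160),(333,155),(272,155),(272,195),(281,225),(290,322),(222,306),(345,299),(173,230),(100,400)]:
    print(u,v,np.nanmedian(P[v-1:v+2,u-1:u+2].reshape(-1,3),axis=0))
# canvas back frame plane
m=np.zeros((480,640),np.uint8);cv2.fillPoly(m,[np.array([[218,292],[345,287],[347,300],[216,306]])],1)
m2=np.zeros_like(m);cv2.fillPoly(m2,[np.array([[222,236],[335,232],[335,240],[222,246]])],1)
Q=np.vstack([P[m>0],P[m2>0]]);Q=Q[Q[:,2]>.05];c=np.median(Q,0)
for _ in range(4):
    n=np.linalg.svd(Q-Q.mean(0),full_matrices=False)[2][2];n*=np.sign(n[2]);r=(Q-Q.mean(0))@n;Q=Q[abs(r)<.004]
print("canvas normal",n,"tilt",np.degrees(np.arccos(n[2])),"yaw",np.degrees(np.arctan2(n[1],n[0])),len(Q))
# runners: points z .02-.034 behind easel
reg=np.zeros((480,640),bool);reg[140:225,205:350]=1
R=P[reg&(P[...,2]>.02)&(P[...,2]<.036)][:,:2]
print(len(R),cv2.minAreaRect(R.astype(np.float32)*1000), cv2.boxPoints(cv2.minAreaRect(R.astype(np.float32)*1000)))
E
```

```text
215 248 [0.5969 0.2385 0.0542]
350 240 [ 0.6115 -0.0361  0.0562]
225 160 [0.7876 0.2236 0.0274]
333 155 [ 0.798  -0.0056  0.0277]
272 155 [0.7048 0.1073 0.353 ]
272 195 [0.6533 0.1098 0.305 ]
281 225 [0.6364 0.1029 0.1004]
290 322 [0.4489 0.0852 0.1361]
222 306 [0.4791 0.2032 0.1941]
345 299 [ 0.4893 -0.0128  0.197 ]
173 230 [0.6268 0.3116 0.105 ]
100 400 [ 0.2916  0.4767 -0.0009]<stdin>:11: RuntimeWarning: Mean of empty slice.
  ret = um.true_divide(
Traceback (most recent call last):
IndexError: index 2 is out of bounds for axis 0 with size 0
```

Run:
```python
from h import *
np.set_printoptions(precision=4,suppress=True)
d=np.load("pics/top0.npy");P=cloud("top",d);Z=P[...,2]
box=lambda x,y,z:(P[...,0]>x[0])&(P[...,0]<x[1])&(P[...,1]>y[0])&(P[...,1]<y[1])&(Z>z[0])&(Z<z[1])
R=P[box((.64,.9),(-.05,.27),(.024,.032))][:,:2].astype(np.float32)
for s in (R[(R[:,1]>.19)],R[R[:,1]<.025]):
    l=cv2.fitLine(s,cv2.DIST_HUBER,0,.01,.01).ravel();print("runner",l,np.degrees(np.arctan(l[1]/l[0])),len(s),np.percentile(s,[1,99],axis=0))
T=P[box((.6,.9),(.05,.17),(.335,.36))];print("mast top",T.mean(0),np.percentile(T,[2,98],axis=0))
H=P[box((.6,.8),(.05,.17),(.26,.33))];print("head",len(H),H.mean(0),np.percentile(H,[2,98],axis=0))
c,s=np.cos(.046),np.sin(.046);B=T.mean(0)  # provisional easel frame
# canvas: top edge points
Q=P[box((.44,.50),(-.06,.24),(.15,.23))]
print("canvas top region",np.percentile(Q,[1,50,99],axis=0))
b=Q.copy()
for _ in range(5):
    m=b.mean(0);n=np.linalg.svd(b-m,full_matrices=False)[2][2];n*=np.sign(n[2]);b=b[abs((b-m)@n)<max(.003,np.std((b-m)@n))]
print("n",n,np.degrees(np.arccos(n[2])),len(b),len(Q))
for name,x,y,z in(("can",(.39,.49),(.0,.18),(.128,.142)),("jar",(.58,.7),(-.17,-.05),(.05,.3)),("tub",(.5,.72),(.24,.38),(.098,.11))):
    Q=P[box(x,y,z)];print(name,len(Q),cv2.minEnclosingCircle((Q[:,:2]*1000).astype(np.float32)),np.percentile(Q,[1,99],axis=0).ravel())
```

```text
runner [0.9999 0.0144 0.7159 0.2235] 0.823299 1030 [[0.6428 0.192 ]
 [0.8032 0.2407]]
runner [ 0.9963  0.0863  0.7389 -0.0016] 4.9489555 940 [[ 0.655  -0.0186]
 [ 0.8167  0.0244]]
mast top [0.7104 0.1108 0.349 ] [[0.6991 0.0892 0.3359]
 [0.7249 0.132  0.3558]]
head 1674 [0.6792 0.1086 0.3083] [[0.6493 0.0778 0.2868]
 [0.741  0.1399 0.3267]]
canvas top region [[ 0.4648 -0.0224  0.1771]
 [ 0.4838  0.1126  0.1913]
 [ 0.4996  0.2223  0.2005]]
n [0.5129 0.0346 0.8577] 30.937476299323144 1228 2543
can 900 ((466.3172607421875, 86.0665054321289), 47.67138671875) [0.4287 0.0405 0.1299 0.469  0.13   0.1392]
jar 1059 ((658.5658569335938, -106.21076202392578), 46.233455657958984) [ 0.6193 -0.1489  0.0513  0.6962 -0.0658  0.2009]
tub 2407 ((616.6214599609375, 314.38653564453125), 54.0186882019043) [0.5666 0.2637 0.0998 0.6666 0.3647 0.1091]
```

>>> servo_tool(commands="1 0 0 -0.3 -0.9;1 0 0 -0.3 -0.9;1 0 0 -0.2 -0.9;1 -0.25 -0.9 0 0;1 -0.25 -0.9 0 0;1 -0.25 -0.9 0 0;1 -0.25 -0.9 0 0;1 -0.25 -0.9 0 0;1 -0.25 -0.9 0 0;1 -0.25 -0.9 0 0;1 -0.25 -0.9 0 0")

```text
clock: 1.2
ee_pos: [0.3244, 0.2282, 0.2423]
tcp_rot: [-3.132, -0.005, -3.064]
ft_force: [0.3, 0.2, 0.6]
gripper_width: 0.0855
```

>>> servo_tool(commands="1 -0.3 -0.8 0 0.2;1 -0.3 -0.8 0.4 0;1 -0.3 -0.8 0.5 0;1 -0.1 -0.4 0.5 0;1 0 0 0.4 0;1 0 0 0 0")

```text
clock: 1.8
ee_pos: [0.3846, 0.0794, 0.1517]
tcp_rot: [-3.132, 0.001, -3.102]
ft_force: [-0.7, 0.4, -0.3]
gripper_width: 0.0855
```

Run:
```python
from h import *
s=sensors.get_state();print(s["ee_pos"],s["tcp_rot"],s["clock"])
im,d=viewer.grab_frame("wrist");im2,d2=viewer.grab_frame("scene")
cv2.imwrite("pics/w1.png",np.hstack([cv2.resize(im,(400,300)),cv2.resize(im2[150:450,150:550],(400,300))]))
```

```text
[0.38456644 0.07942789 0.15170101] [-3.13162135e+00  7.54198750e-04 -3.10194405e+00] 1.8
```

View pics/w1.png

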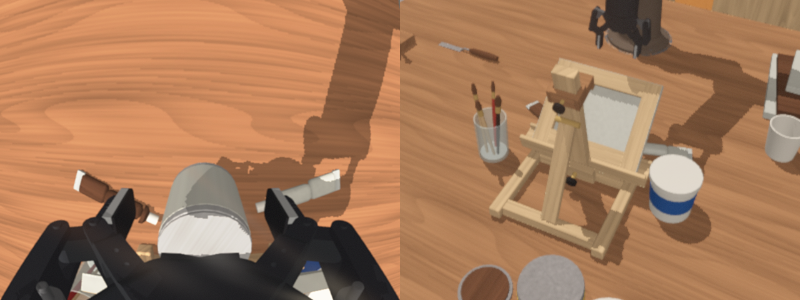

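>>> servo_tool(commands="1 -0.3 0.28 0 0;1 -0.4 0 0 0;1 -0.3 0 0 0;1 -0.2 0 0 0;1 -0.2 0 0 0;1 -0.2 0 0 0")

```text
clock: 2.5
ee_pos: [0.472, 0.1033, 0.1621]
tcp_rot: [-3.134, 0.017, -3.092]
ft_force: [0.5, 0.8, 0.1]
gripper_width: 0.0853
```

Run:
```python
from h import *
s=sensors.get_state();print(s["ee_pos"],s["ft_force"],s["clock"])
im,d=viewer.grab_frame("wrist");im2,d2=viewer.grab_frame("top");print(sensors.get_state()["ee_pos"])
cv2.imwrite("pics/w2.png",np.hstack([cv2.resize(im,(400,300)),cv2.resize(im2[130:370,150:450],(400,320))[:300]]))
```

```text
[0.47199574 0.10334986 0.16212947] [0.45347152 0.78553763 0.14946872] 2.5
[0.47279774 0.1031659  0.16215762]
```

View pics/w2.png

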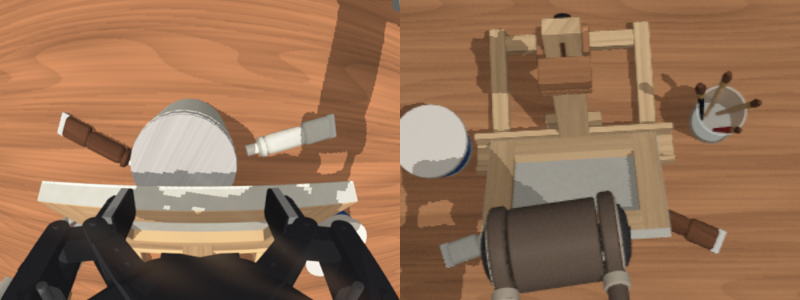

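The wrist view shows the canvas's white edge running from (40,190) to (355,190), with both fingers overlapping it. I can't tell whether the fingers are in front of the edge or above it, so I'll measure with depth.

```bash
cat >> h.py <<'E'
def wcloud():
    c=viewer.get_calibration("wrist");K=c["intrinsics"];T=np.linalg.inv(c["camera_from_world"])
    im,d=viewer.grab_frame("wrist")
    v,u=np.mgrid[:480,:640];a=(u-K[0,2])/K[0,0];b=(v-K[1,2])/K[1,1];r=np.hypot(a,b)+1e-9
    P=np.stack([np.tan(r)*a/r*d,np.tan(r)*b/r*d,d],-1)
    return im,P@T[:3,:3].T+T[:3,3],T
def easel(P):
    q=np.asarray(P)-[.62,.1055,0];c,s=np.cos(.05),np.sin(.05)
    return np.stack([c*q[...,0]+s*q[...,1],-s*q[...,0]+c*q[...,1],q[...,2]],-1)*1000
E
python3 - <<'E'
from h import *
np.set_printoptions(precision=1,suppress=True)
im,P,T=wcloud();E=easel(P);print("cam",easel(T[:3,3]))
for u,v in [(80,300),(90,310),(320,300),(320,312),(320,325),(320,345),(540,300),(540,312),(300,270),(190,320),(190,310),(205,310),(185,340),(445,310),(450,330),(300,370)]: print(u,v,E[v,u],im[v,u])
print("tcp",easel(sensors.get_state()["ee_pos"]))
E
```

```text
cam [-223.8    6.2  327.4]
80 300 [-148.2 -112.3  190.9] [209 224 228]
90 310 [-145.  -104.7  194.1] [211 225 229]
320 300 [-151.6    5.1  187.2] [213 227 230]
320 312 [-148.1    5.1  191.4] [139 151 155]
320 325 [-143.9    5.1  195. ] [138 150 155]
320 345 [-129.4    5.1  188.5] [ 87 119 148]
540 300 [-149.6  108.7  190.3] [145 157 161]
540 312 [-145.1  107.9  193.8] [215 228 232]
300 270 [-143.3   -6.6  134.5] [192 199 205]
190 320 [-159.2  -40.2  219.7] [116 119 122]
190 310 [-158.9  -42.8  212. ] [113 118 119]
205 310 [-158.   -37.6  209.9] [30 31 32]
185 340 [-159.2  -37.7  232.5] [24 24 25]
445 310 [-158.9   51.4  211.1] [ 98 101 104]
450 330 [-158.9   48.9  225.2] [28 30 30]
300 370 [-29.3 -12.5  79.4] [151 197 231]
tcp [-148.4    4.8  161.6]
```

Run:
```python
from h import *
np.set_printoptions(precision=1,suppress=True)
im,P,T=wcloud();E=easel(P)
m=(im.max(2)<135)&(abs(abs(E[...,1]-5)-48)<16)&(E[...,0]>-175)&(E[...,0]<-125)&(E[...,2]>140)
v,u=np.nonzero(m);o=np.argsort(v)[::40][:15]
for i in o: print(u[i],v[i],E[v[i],u[i]],im[v[i],u[i]])
cv2.imwrite("pics/w3.png",cv2.resize(im[240:420,120:320],(800,720))[:600])
```

```text
415 298 [-152.4   46.3  184.9] [107 121 134]
209 302 [-159.4  -38.   203. ] [67 73 76]
211 303 [-157.8  -38.   200.9] [72 79 80]
210 304 [-158.4  -37.7  202.9] [24 25 27]
206 305 [-159.5  -38.3  205.9] [31 33 33]
200 306 [-160.   -40.2  207.7] [116 119 122]
193 307 [-160.2  -42.5  209.2] [115 119 121]
445 307 [-159.9   52.1  208. ] [ 99 102 103]
436 308 [-159.3   48.7  207.4] [24 24 24]
213 309 [-154.3  -38.   199.4] [78 84 87]
201 310 [-160.1  -38.8  211. ] [46 49 51]
451 310 [-159.8   53.8  210.2] [102 107 109]
436 311 [-160.4   47.4  211.6] [19 19 20]
209 312 [-155.4  -38.2  204. ] [27 26 30]
459 312 [-147.6   65.9  190.4] [115 125 128]
```

View pics/w3.png

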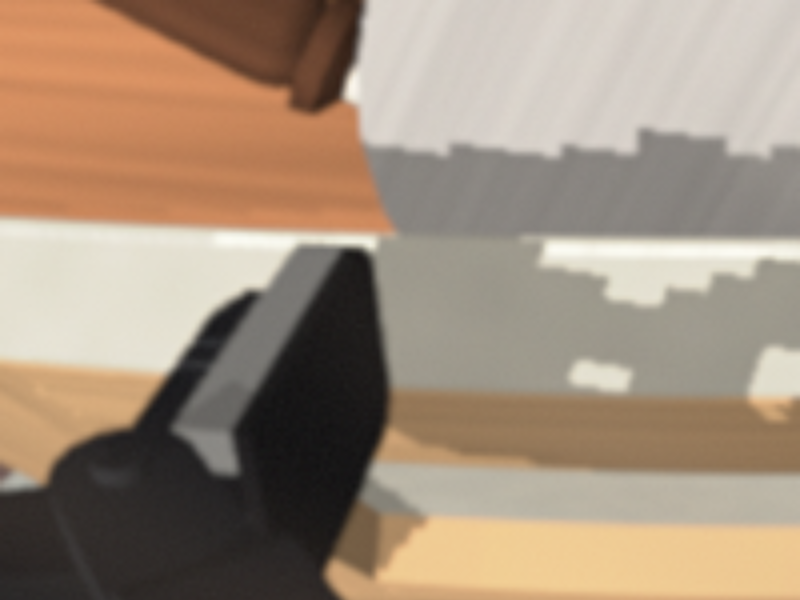

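The fingertips (robot-side edge at z ≈ 200 mm) are above the canvas edge, not in front of it. Fully open, they sit higher than I assumed. I'll go up, back off and shut the fingers.

>>> servo_tool(commands="-1 0 0 -0.4 0;-1 0.3 0 -0.3 0;-1 0.5 0 0 0;-1 0.5 0 0 0;-1 0.5 -0.1 0.2 0;-1 0 0 0.2 0;-1 0 0 0 0;-1 0 0 0 0;-1 0 0 0 0")

```text
clock: 3.6
ee_pos: [0.3733, 0.0924, 0.174]
tcp_rot: [-3.133, 0.009, -3.095]
ft_force: [-0.3, -0.9, 0.1]
gripper_width: -0.0
```

```bash
cat > look.py <<'E'
from h import *
np.set_printoptions(precision=1,suppress=True)
im,P,T=wcloud();E=easel(P);s=sensors.get_state();t=easel(s["ee_pos"]);print("tcp",t,s["tcp_rot"],s["ft_force"].round(1),s["clock"])
# canvas edge
w=(E[...,2]>150)&(im.max(2)>125)&(abs(E[...,1])<130)&(E[...,0]<60)
for y in(-105,-60,60,105):
    Q=E[w&(abs(E[...,1]-y)<4)]
    if len(Q): i=Q[:,0].argmin();j=Q[:,2].argmax();print("edge y",y,"front",Q[i],"high",Q[j])
m=(im.max(2)<100)&(abs(E[...,1]-t[1])<70)&(abs(E[...,0]-t[0])<70)&(E[...,2]>140)
Q=E[m];z=np.percentile(Q[:,2],0.3);print("dark low z",z,Q[Q[:,2]<z+4].mean(0))
E
python3 look.py
```

```text
tcp [-246.9   -0.8  174.1] [-3.1  0.  -3.1] [-0.6  0.4  0.5] 3.65
edge y -60 front [-260.8  -59.2  283. ] high [-251.7  -56.2  293.1]
edge y 60 front [-260.7   59.   289.9] high [-248.4   57.   291.7]
dark low z 208.6640793072864 [-255.1   -0.4  208.6]
```

Run:
```python
from h import *
np.set_printoptions(precision=1,suppress=True)
im,P,T=wcloud();E=easel(P)
t=easel(sensors.get_state()["ee_pos"])
m=(abs(E[...,1]-t[1])<20)&(abs(E[...,0]-t[0])<25)&(E[...,2]>140)
v,u=np.nonzero(m);o=np.argsort(v)
print(len(v))
for i in o[:400:25]: print(u[i],v[i],E[v[i],u[i]],im[v[i],u[i]])
c=viewer.get_calibration("wrist");K=c["intrinsics"]
p=c["camera_from_world"]@np.r_[sensors.get_state()["ee_pos"],1];th=np.arctan2(np.hypot(p[0],p[1]),p[2]);r=th/np.hypot(p[0],p[1])
print("tcp px",K[0,2]+K[0,0]*p[0]*r,K[1,2]+K[1,1]*p[1]*r,p)
cv2.imwrite("pics/w4.png",cv2.resize(im[200:480,160:480],(640,560)))
```

```text
26036
304 289 [-258.2   -7.1  203.5] [139 147 151]
329 289 [-258.1    3.   203.1] [129 137 144]
322 290 [-258.3    0.2  204.5] [57 65 77]
315 291 [-257.9   -2.7  204.7] [117 122 128]
308 292 [-258.4   -5.4  206.7] [135 139 143]
333 292 [-257.5    4.6  204.9] [134 140 148]
327 293 [-258.     2.1  206.7] [133 139 147]
319 294 [-257.3   -1.   206.3] [43 46 56]
310 295 [-257.8   -4.5  208.3] [134 139 142]
335 295 [-257.8    5.3  208.1] [130 137 146]
326 296 [-257.9    1.7  209.2] [134 140 147]
317 297 [-257.4   -1.8  209.2] [48 50 54]
308 298 [-258.2   -5.2  211.6] [134 138 142]
333 298 [-256.8    4.5  208.9] [132 138 145]
324 299 [-258.1    0.9  212.4] [108 112 117]
303 300 [-257.4   -7.1  211.9] [129 133 137]
tcp px 320.32351779570854 284.6239774460108 [0.  0.  0.2 1. ]
```

View pics/w4.png

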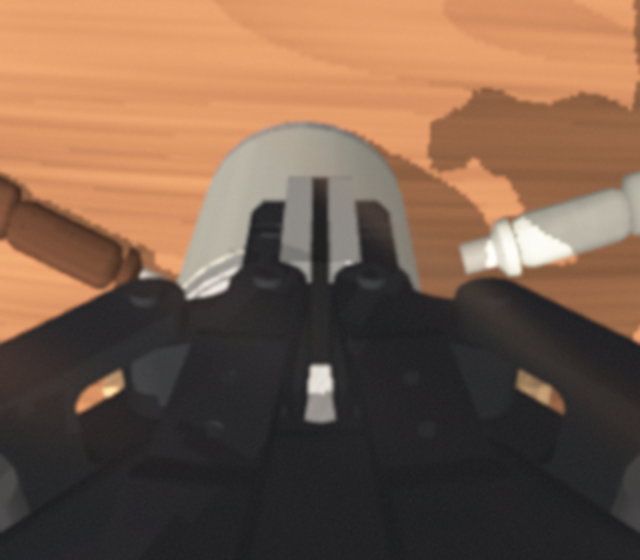

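Run:
```python
from h import *
np.set_printoptions(precision=1,suppress=True)
im,d=viewer.grab_frame("scene");E=easel(cloud("scene",d))
t=easel(sensors.get_state()["ee_pos"]);print(t)
m=(abs(E[...,1]-t[1])<25)&(abs(E[...,0]-t[0])<25)&(E[...,2]>100)
v,u=np.nonzero(m);o=np.argsort(-v)
for i in o[:120:8]: print(u[i],v[i],E[v[i],u[i]],im[v[i],u[i]])
c=viewer.get_calibration("scene");K=c["intrinsics"];p=c["camera_from_world"]@np.r_[sensors.get_state()["ee_pos"],1];p=K@p[:3];print("tcp px",p/p[2])
cv2.imwrite("pics/s5.png",cv2.resize(im[150:350,250:450],(600,600)))
```

```text
[-246.9   -0.8  174.1]
375 200 [-235.     6.1  201.1] [ 90  98 106]
371 199 [-232.5   -3.3  202.7] [ 85  92 103]
377 198 [-237.2    9.9  206.6] [75 83 96]
373 197 [-235.7    0.2  207.6] [75 78 84]
378 196 [-238.7   11.5  211.8] [46 48 58]
369 195 [-238.   -10.9  208.8] [56 65 75]
371 195 [-234.8   -4.9  212.3] [109 114 120]
378 194 [-239.8   10.7  216.6] [44 46 53]
376 193 [-235.3    6.9  220.9] [ 99 104 109]
371 193 [-236.8   -6.   216.5] [109 113 118]
370 192 [-239.4   -9.5  216.9] [63 67 73]
375 191 [-233.5    4.5  226.9] [114 118 124]
378 191 [-239.3   10.1  225.1] [46 49 56]
369 190 [-240.1  -12.6  221.3] [52 60 71]
377 189 [-242.1    6.3  228.1] [77 80 87]
tcp px [373.2 206.2   1. ]
```

View pics/s5.png

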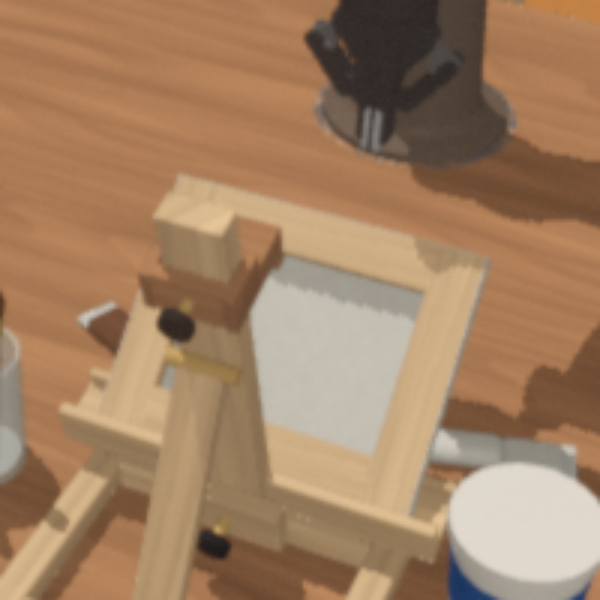

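Both cameras put the fingertips about 27 mm above the reported TCP, while x and y agree. I'll aim the tip itself at z ≈ 155 mm, which means a reported TCP of about 0.127.

>>> servo_tool(commands="-1 0 0 0.5 0;-1 -0.2 0 0.44 0;-1 -0.4 0 0 0;-1 -0.3 0 0 0;-1 0 0 0 0")

```text
clock: 4.25
ee_pos: [0.4239, 0.0947, 0.1276]
tcp_rot: [-3.134, 0.013, -3.094]
ft_force: [-0.8, 0.2, 0.5]
gripper_width: 0.0002
```

```bash
python3 -c "
from bench import robot;print(robot.hold_point_z, [a for a in dir(robot) if a[0]!='_'])"; python3 look.py
```

```text
0.0187 ['MotionError', 'hold_point_z']
tcp [-197.5   -0.9  127.4] [-3.1  0.  -3.1] [-0.6  0.4 -0.9] 4.3
edge y -60 front [-210.9  -57.7  246. ] high [-199.7  -56.2  246.7]
edge y 60 front [-209.7   60.6  241.1] high [-200.4   56.8  245.4]
dark low z 162.40619887152965 [-204.6   -0.4  162.2]
```

>>> servo_tool(commands="-1 -0.25 0 0 0;-1 -0.25 0 0 0;-1 -0.2 0 0 0;-1 -0.2 0 0 0;-1 -0.2 0 0 0")

```text
clock: 4.8
ee_pos: [0.4549, 0.0961, 0.1258]
tcp_rot: [-3.132, -0.049, -3.095]
ft_force: [-28.3, -1.2, 22.2]
gripper_width: 0.0002
```

The force of (-28, +22) N means a flat push jams on friction at the canvas corner. I'll back off slightly, then follow the arc of the canvas edge (up and forward) in small steps.

>>> servo_tool(commands="-1 0.1 0 0 0;-1 -0.14 0 -0.14 0;-1 -0.14 0 -0.14 0;-1 -0.14 0 -0.14 0")

```text
clock: 5.2
ee_pos: [0.4662, 0.0968, 0.1458]
tcp_rot: [-3.131, -0.067, -3.094]
ft_force: [-6.7, -0.3, 4.4]
gripper_width: -0.0001
```

```bash
cat > look2.py <<'E'
from h import *
np.set_printoptions(precision=1,suppress=True)
s=sensors.get_state();t=easel(s["ee_pos"]);print("tcp",t,s["ft_force"],s["clock"])
im,P,T=wcloud();E=easel(P)
for y in(-100,-60,60,100):
  M=(abs(E[...,1]-y)<2)&(E[...,0]<80)&(E[...,0]>-210)&(E[...,2]>140)&(im.min(2)>70)&(E[...,2]<t[2]+110)&((np.abs(E[...,1])>75)|(E[...,2]<t[2]+85))
  Q=E[M]
  if len(Q): print(y,len(Q),"front",Q[Q[:,0].argmin()],"high",Q[Q[:,2].argmax()])
C=E[(E[...,2]>125)&(E[...,2]<140)&(im.min(2)>100)&(abs(E[...,1])<60)&(E[...,0]<-80)]
if len(C): print("can front x",np.percentile(C[:,0],1),"y",np.percentile(C[:,1],[1,99]))
E
python3 look2.py
```

```text
tcp [-154.    -1.   145.8] [-6.7 -0.3  4.4] 5.2
-100 302 front [-139.6 -100.8  201.8] high [-126.8  -98.6  212.6]
-60 31 front [-139.7  -60.3  202. ] high [-138.5  -61.1  202.5]
60 53 front [-140.2   60.9  201.3] high [-137.6   61.8  202.5]
100 321 front [-140.   100.7  201.1] high [-127.5   99.3  212.5]
can front x -193.05299968399495 y [-56.6  35.1]
```

>>> servo_tool(commands="-1 -0.16 0 -0.14 0;-1 -0.16 0 -0.13 0;-1 -0.17 0 -0.12 0;-1 -0.17 0 -0.11 0;-1 -0.18 0 -0.1 0")

```text
clock: 5.75
ee_pos: [0.5173, 0.0996, 0.1799]
tcp_rot: [-3.131, -0.063, -3.095]
ft_force: [-2.0, -1.0, 1.2]
gripper_width: -0.0003
```

```bash
python3 look2.py
```

```text
tcp [-102.8   -0.7  179.9] [-2.  -1.   1.2] 5.75
-100 476 front [ -87.8 -100.   237.9] high [-72.8 -98.2 245.2]
-60 19 front [-88.  -61.9 238.3] high [-88.  -61.9 238.3]
60 86 front [-88.7  61.8 238.5] high [-88.5  60.9 238.8]
100 483 front [-89.  100.9 238.8] high [-74.4  99.2 245. ]
can front x -191.01506699434273 y [-56.2  34.5]
```

>>> servo_tool(commands="-1 -0.18 0 -0.08 0;-1 -0.18 0 -0.07 0;-1 -0.18 0 -0.05 0;-1 -0.18 0 -0.04 0;-1 -0.16 0 -0.03 0")

```text
clock: 6.3
ee_pos: [0.5696, 0.1021, 0.192]
tcp_rot: [-3.132, -0.055, -3.095]
ft_force: [-1.1, 0.0, -0.0]
gripper_width: -0.0004
```

```bash
python3 look2.py
```

```text
tcp [-50.5  -0.8 192. ] [-1.1  0.  -0. ] 6.3
-100 736 front [-35.9 -98.9 253. ] high [-18.8 -99.8 255.7]
-60 548 front [-35.6 -59.1 246.1] high [-35.1 -61.6 248.8]
60 611 front [-36.9  60.8 250.7] high [-36.1  61.5 252.6]
100 739 front [-36.9  99.1 252.8] high [-21.5 101.1 255.6]
can front x -190.00086662258087 y [-56.3  34.5]
```

>>> servo_tool(commands="-1 -0.14 0 0 0;-1 -0.12 0 0 0;-1 -0.1 0 0 0;-1 -0.1 0 0 0;-1 -0.1 0 0 0;-1 0 0 0 0;-1 0 0 0 0;-1 0 0 0 0")

```text
clock: 7.15
ee_pos: [0.6017, 0.1036, 0.1904]
tcp_rot: [-3.132, -0.053, -3.095]
ft_force: [0.6, -0.1, 0.1]
gripper_width: -0.0001
```

```bash
python3 look2.py
```

```text
tcp [-18.3  -1.  190.4] [ 0.6 -0.1  0.1] 7.15
-100 557 front [   8.6 -100.6  140.6] high [  29.6 -101.4  221.7]
-60 344 front [  8.1 -62.  140.3] high [ 31.2 -58.5 226.3]
60 346 front [  7.2  60.1 140.4] high [ 20.2  61.5 189.4]
100 598 front [  7.1  99.2 140.1] high [ 29.4 101.  223.7]
can front x -178.88200911666215 y [-56.4  34.8]
```

The canvas has fallen back flat: the face slope reads 14.5° and it is square. I'll retract up and look at the holder and the foot.

>>> servo_tool(commands="-1 0.8 0 0 0;-1 0.8 0 -0.5 0;-1 0.6 0 -0.9 0;-1 0.2 0 -0.9 0;-1 0 0 -0.9 0;-1 0 0 -0.5 0;-1 0 0 0 0")

```text
clock: 7.9
ee_pos: [0.4847, 0.0997, 0.3799]
tcp_rot: [-3.131, -0.066, -3.095]
ft_force: [0.3, -0.8, 0.5]
gripper_width: 0.0
```

```bash
cat > hold.py <<'E'
from h import *
np.set_printoptions(precision=1,suppress=True)
s=sensors.get_state();t=easel(s["ee_pos"]);print("tcp",t,s["tcp_rot"],s["ft_force"],s["clock"])
im,d=viewer.grab_frame("top");im2,d2=viewer.grab_frame("scene");iw,W,_=wcloud()
for n,E in (("top",easel(cloud("top",d))),("scene",easel(cloud("scene",d2))),("wrist",easel(W))):
    S=E[...,0]*.2588+(E[...,2]-50)*.9659;D=-E[...,0]*.9659+(E[...,2]-50)*.2588
    m=(abs(E[...,1])<26)&(D>5)&(D<32)&(S>205)&(S<305)&(E[...,2]<t[2]+20 if n!='wrist' else True)
    if m.sum()>20: print(n,"head s",np.percentile(S[m],[5,50,95]),"hist",np.histogram(S[m],np.arange(205,306,5))[0])
    m=(abs(E[...,1])<110)&(abs(E[...,1])>45)&(D>-5)&(D<30)&(S>170)&(S<215)
    if m.sum()>20: print(n,"canvas edge s",np.percentile(S[m],[50,90,97]),"D",np.percentile(D[m],[3,97]))
cv2.imwrite("pics/k.png",np.hstack([cv2.resize(im[120:360,160:460],(400,320)),cv2.resize(im2[150:390,200:500],(400,320))]))
E
python3 hold.py
```

```text
tcp [-135.4    1.   379.9] [-3.1 -0.1 -3.1] [ 0.3 -0.8  0.5] 7.9
top head s [245.9 264.1 266.5] hist [  0   0   0   0   0   6  11  11   6  11  13 350 153   0   0   0   0   0
   0   0]
top canvas edge s [199.4 202.4 203.3] D [-1.8 15.9]
scene head s [261.7 263.8 265.8] hist [ 0  0  0  0  0  0  0  0  0  0  0 74 13  0  0  0  0  0  0  0]
scene canvas edge s [198.2 201.8 202.9] D [-4.6 12.6]
wrist canvas edge s [188.1 194.5 196.3] D [13.7 16.7]
```

View pics/k.png

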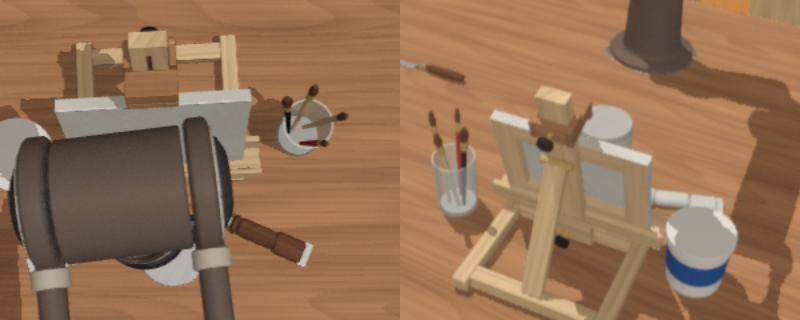

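Top view: the canvas is seated square with its edge at s ≈ 201 mm along the mast. The holder head is at about (150,88) in the crop, its top at s ≈ 264 mm, so the holder joint is near 0.023. I'll move above the head.

>>> servo_tool(commands="-1 -0.6 0 0 0;-1 -0.8 0 0 0;-1 -0.8 0 0 0;-1 -0.8 0 0 0;-1 -0.5 0 0 0;-1 0 0 0.4 0;-1 0 0 0.4 0;-1 0 0 0 0")

```text
clock: 8.85
ee_pos: [0.6484, 0.1055, 0.2904]
tcp_rot: [-3.128, -0.117, -3.096]
ft_force: [-0.3, -0.7, 0.4]
gripper_width: 0.0002
```

>>> servo_tool(commands="-1 -0.16 0 -0.05 0;-1 0 0 0 0;-1 0 0 0.1 0;-1 0 0 0.1 0")

```text
clock: 9.25
ee_pos: [0.6553, 0.1058, 0.2821]
tcp_rot: [-3.128, -0.12, -3.096]
ft_force: [-2.2, -0.1, 2.4]
gripper_width: -0.0004
```

Run:
```python
from h import *
np.set_printoptions(precision=1,suppress=True)
s=sensors.get_state();print(easel(s["ee_pos"]),s["tcp_rot"])
im,d=viewer.grab_frame("scene");iw,W,T=wcloud()
cv2.imwrite("pics/p.png",np.hstack([cv2.resize(iw[180:480,120:520],(400,300)),cv2.resize(im[150:330,250:490],(400,300))]))
```

```text
[ 35.2  -1.5 282.1] [-3.1 -0.1 -3.1]
```

View pics/p.png

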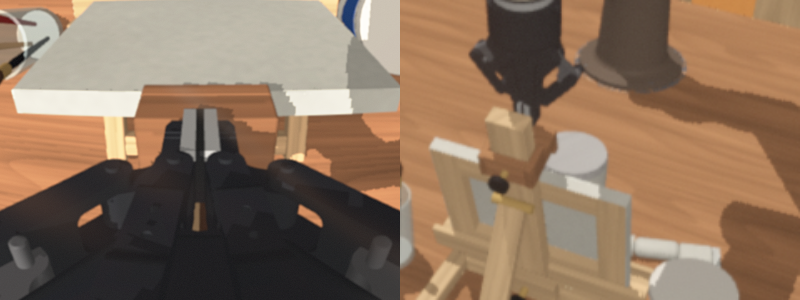

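The fingertips are on the holder head, in contact at about 2.4 N. I'll push down along the mast.

>>> servo_tool(commands="-1 0.02 0 0.12 0;-1 0.02 0 0.12 0;-1 0.02 0 0.12 0;-1 0.02 0 0.1 0;-1 0.02 0 0.1 0")

```text
clock: 9.85
ee_pos: [0.6484, 0.1054, 0.2552]
tcp_rot: [-3.128, -0.112, -3.096]
ft_force: [0.8, 1.0, 1.6]
gripper_width: 0.0001
```

>>> servo_tool(commands="-1 0.02 0 0.08 0;-1 0.02 0 0.08 0;-1 0.01 0 0.04 0")

```text
clock: 10.15
ee_pos: [0.647, 0.1053, 0.2491]
tcp_rot: [-3.129, -0.104, -3.096]
ft_force: [-1.1, 0.5, 9.5]
gripper_width: -0.0001
```

>>> servo_tool(commands="-1 0.01 0 0.06 0;-1 0.01 0 0.06 0")

```text
clock: 10.35
ee_pos: [0.6472, 0.1053, 0.2491]
tcp_rot: [-3.129, -0.098, -3.095]
ft_force: [-1.3, 0.6, 9.4]
gripper_width: -0.0001
```

```bash
cat > gap.py <<'E'
from h import *
np.set_printoptions(precision=1,suppress=True)
im,d=viewer.grab_frame("scene");iw,W,_=wcloud()
for n,E,I in (("scene",easel(cloud("scene",d)),im),("wrist",easel(W),iw)):
    E=E-[2,0,0];S=E[...,0]*.2588+(E[...,2]-50)*.9659;D=-E[...,0]*.9659+(E[...,2]-50)*.2588
    hsv=cv2.cvtColor(I,cv2.COLOR_BGR2HSV)
    for y0,y1 in((-33,-22),(22,33)):
        m=(E[...,1]>y0)&(E[...,1]<y1)&(D>2)&(D<40)&(S>195)&(S<290)&(hsv[...,1]>90)
        if m.sum()>8: print(n,"head",y0,m.sum(),np.percentile(S[m],[3,50,90,97]))
    for y0,y1 in((-110,-45),(45,110)):
        m=(E[...,1]>y0)&(E[...,1]<y1)&(D>-2)&(D<17)&(S>170)&(S<215)
        if m.sum()>20: print(n,"edge",y0,np.percentile(S[m],[50,90]),np.percentile(D[m],[5,95]))
E
python3 gap.py
```

```text
scene head -33 9 [275.6 278.7 286.7 288.2]
scene head 22 79 [201.3 222.1 233.7 272.4]
scene edge -110 [199.5 201.8] [-1.8 14. ]
scene edge 45 [198.8 201.5] [-1.8 14.5]
wrist head -33 1377 [197.5 221.6 222.7 223.1]
wrist head 22 1789 [197.2 221.6 222.6 223. ]
wrist edge -110 [199.6 200.8] [ 1.2 16.9]
wrist edge 45 [199.9 200.7] [ 1.  16.9]
```

Head top at s ≈ 222.5 and canvas edge at ≈ 200.7, so the 22 mm thick head is on the edge. I'll press once more, firmly, to confirm the stop.

>>> servo_tool(commands="-1 0 0 0.16 0;-1 0 0 0.1 0;-1 0 0 0 0")

```text
clock: 10.75
ee_pos: [0.6475, 0.1053, 0.2506]
tcp_rot: [-3.129, -0.089, -3.095]
ft_force: [0.8, -0.5, 0.2]
gripper_width: 0.0001
```

>>> servo_tool(commands="-1 0.05 0 -0.2 0;-1 0.1 0 -0.5 0;-1 0.1 0 -0.9 0;-1 0.2 0 -0.9 0;-1 0.7 0 -0.7 0;-1 0.9 0 0 0;-1 0.9 0 0 0;-1 0.9 0 0 0;-1 0.9 0 0 0;-1 0 0 0 0;-1 0 0 0 0;-1 0 0 0 0")

```text
clock: 11.95
ee_pos: [0.414, 0.0954, 0.4314]
tcp_rot: [-3.127, -0.108, -3.096]
ft_force: [1.0, -0.5, 0.6]
gripper_width: -0.0002
```

```bash
python3 gap.py; python3 hold.py
python3 - <<'E'
from h import *
im,d=viewer.grab_frame("top");P=cloud("top",d);Z=P[...,2]
d0=np.load("pics/top0.npy");P0=cloud("top",d0)
for name,x,y,z in(("can",(.38,.56),(.0,.2),(.128,.142)),("jar",(.58,.7),(-.17,-.05),(.05,.3)),("tub",(.5,.72),(.24,.38),(.098,.11))):
    for Q in(P0,P):
        m=(Q[...,0]>x[0])&(Q[...,0]<x[1])&(Q[...,1]>y[0])&(Q[...,1]<y[1])&(Q[...,2]>z[0])&(Q[...,2]<z[1]);q=Q[m]
        print(name,m.sum(),np.percentile(q,[1,99],axis=0)[:,:2].ravel().round(3))
E
```

```text
scene head 22 72 [206.  222.  223.6 224.4]
scene edge -110 [199.4 201.7] [-1.8 14.3]
scene edge 45 [199.  201.3] [-1.8 14.8]
tcp [-205.7    0.2  431.1] [-3.1 -0.1 -3.1] [ 0.   0.6 -0. ] 12.05
top head s [219.8 222.9 225.5] hist [  6   4  19 410  46   0   0   0   0   0   0   0   0   0   0   0   0   0
   0   0]
top canvas edge s [199.2 202.4 203.3] D [-1.8 16. ]
scene head s [220.6 222.6 224.7] hist [ 0  0  1 82  3  0  0  0  0  0  0  0  0  0  0  0  0  0  0  0]
scene canvas edge s [199.  202.  202.9] D [-4.7 12.9]
can 1743 [0.43  0.006 0.556 0.196]
can 106 [0.436 0.059 0.521 0.072]
jar 1059 [ 0.619 -0.149  0.696 -0.066]
jar 1050 [ 0.619 -0.149  0.696 -0.066]
tub 2407 [0.567 0.264 0.667 0.365]
tub 2416 [0.567 0.264 0.666 0.365]
```

View pics/k.png

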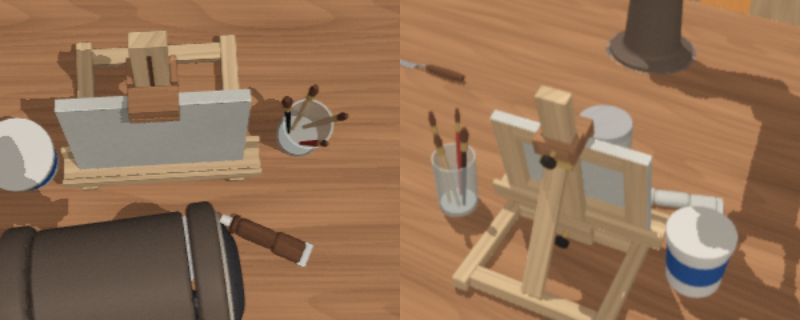

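Top view: the canvas lies flat and square in the ledge, and the holder at about (153,103) hooks over its edge. The jar and tub read unchanged, and the robot is clear of everything. Handing in.

```bash
python3 -c "
from bench import hand_in;print(hand_in())"
```

```text
the job is handed in; nothing more can be done
None
```

The canvas now leans flat and square against the mast with its foot in the ledge, and the top holder sits on its upper edge. I handed the job in at about 12 s; `hand_in` gives no verdict.

- **Pushing the canvas:** I pushed with shut fingertips along the arc of its top edge until it fell back.
- **Two corrections on the way:** The reported TCP lies about 27 mm below the real fingertips, so my first approach passed above the canvas edge. The first push, straight forward, also jammed on friction (about 28 N), so I backed off and pushed up and forward instead.
- **Pushing the holder:** I slid it down the mast until it stopped at about 9.5 N, then pulled the arm clear.

Last checks by depth camera:

| Check | Reading |
|---|---|
| Canvas face slope (before the holder push) | 14.5° (15° is flat) |
| Canvas edge along the mast | about 200–202 mm |
| Holder head top along the mast | about 222.5 mm, so almost no gap |
| Wrist force after retracting | within sensor noise |
| Tub and brush jar | unmoved |

I could not measure the can and tubes as well:
- **Can:** the arm hid it in the last view. The only sign of movement was in wrist-view readings of its front edge: up to 3 mm during the early pushing, and a final one about 14 mm off, which I put down to partial view. It was not confirmed separately.
- **Tubes:** they look undisturbed where visible; I checked them only by eye.

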